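# Take the blade cassette out of the cable stripper

## Robot

A 7-joint arm with a two-finger parallel gripper is mounted at the origin on the work surface. World frame = base frame: x ahead of the robot, y to its left, z up, the work surface at z = 0. Lengths are in mm, angles in rad, forces in N, time in s.
With the tool pointing down it reaches from about 400 to 875 mm from the base axis. Payload 4.4 kg.
Tool frame: the origin (TCP) lies on the centre line of the jaws, within the pads' length; the fingertips stand 11 mm ahead of it and the grasp point (between the pads) lies 8 mm behind it (ctrl.tips_ahead is the distance from the TCP to the fingertips, in mm); z points along the fingers, y is the line along which they close (so a half turn about z gives the same grasp; the last joint's range is limited). The gripper opens to 85 mm and grips with 20 to 120 N. Pads are 22 mm wide; open, the fingers measure 114 mm over their backs; the gripper's body (76 mm by 85 mm) begins 54 mm behind the grasp point. The pads swing forward as they close: fully open they stand 13 mm farther back than shut.
Start: joints at [1.233, 0.628, 0.038, 1.517, -0.027, 0.996, -0.02], TCP at [174.53, -626.145, 242.313] pointing down, gripper open.
Joint ranges: [-3.06, 3.06], [-0.37, 2.12], [-1.25, 1.32], [0.18, 2.47], [-1.1, 4.24], [0.23, 1.98], [-2.94, 2.94]. Speed limits (rad/s): [2.57, 2.57, 3.14, 3.14, 3.14, 3.14, 3.14].

## Interface

Orientations are given as [roll, pitch, yaw] about the fixed x, y, z axes, in that order (R = Rz(yaw) Ry(pitch) Rx(roll)).
In Python, from cell import ctrl, eyes, job gives the robot as it stands. The module is installed in compiled form; this text tells all that it offers.
- The arm moves only by the tool carry_out, never from a script. Its argument "moves" is a list of rows, each an object of numbers: "tx", "ty", "tz": the shift along the tool's x, y, z as a fraction of full scale; "twist": the turn about the tool's z as a fraction of full scale; "fingers": the opening, from 0 (shut) to 1 (fully open). In form: [{"tx": .., "ty": .., "tz": .., "twist": .., "fingers": ..}, ...]. A call has 1 to 12 rows; each row shifts and turns the commanded pose from where the row before left it, along the tool's axes as they then stand; what a row does not reach is not made up. Full scale, the value 1, is 0.3 m for a shift and pi rad for a turn. A row lasts 1/8 s, in which the tool goes at most 62.5 mm and 10.7 degrees, less where a joint would pass 70% of its speed; a pose out of reach is approached as far as the arm can. A call with a number of a shift or a turn outside -1 to 1 is refused whole. A call with a gripper value outside its range is refused whole. The fingers move at their own pace and stop on an object; the grip force is fixed at half the most. Time passes only in rows, so rows that do not move let the fingers close. It gives the time, the measured TCP pose, the force, the opening and the grip force at its end, in the units of the state.
- ctrl.read_state(): the state, without advancing time (a new reading comes with each control period).
- eyes.get_image(name): name is "scene" or "top"; returns a dict with "color" (420x560x3 uint8, blue, green, red), "fovy" (degrees; the focal length in pixels is half the picture's height over the tangent of half this angle, whatever the lens; pixels are square), "cx", "cy" (the principal point, pixels), "k1" (the pictures are not rectified: a ray, as slopes to the right and down, at radius r is drawn at 1 + k1 r^2 times it, then the intrinsics apply), "world_from_camera" (4x4, takes a point from camera to world coordinates). Camera axes: x right, y up, looking along -z (the intrinsics and any distortion apply to the point x, -y, -z); pixel columns grow to the right and rows downward; lengths in mm; the calibration is good to about 2 mm. A picture is of the moment at which its call begins. There is no depth.
- job.finish_job(): hands the job in; it is judged then, once.
The state is a dict: "clock": time; "qpos": joint angles; "qd": joint speeds; "tau": joint torques, N m; "eef_pos": TCP position; "tool_rot": TCP orientation; "force": force on the tool from outside, world axes, zero at the start; "torque": the same for the moment, N m; "width": finger opening in mm; "gripper_force": force on a finger pad.
Only numpy, scipy, OpenCV 4.12 (cv2) and the standard library are available. Lean on these libraries where they do the work, as an engineer would, in place of code of your own. Each camera call takes 0.05 s, during which the arm holds its last target. There are 200 camera calls.

## Task

On the bench cable stripper, turn the knob a little at a time until the pointer lines up with the arrow-shaped mark on the scale (not the round stop), so that the blades stand open. Then pinch the two side catches of the blade cassette together and lift it straight up, upright, until it hangs about 10 cm above the deck, and finish there: still pinching it, held still, with the pointer left on the mark. Leave everything else on the bench where it is.

Things in the scene. Friction and masses are not known exactly. Their poses are not given: they have to be found in the camera images.
- machine: bench cable stripper, fixed: grey housing 224 mm (its x) by 344 mm (its y), flat steel deck 80 mm above the bench. Origin: centre of its underside; x points away from the robot, y left, z up, at yaw 0. On the deck: cassette seat at machine (0, -95) mm inside a collar 24 mm high, 75 x 63 mm over all; knob axis at (-20, 80) mm; scale along y at the far left, up to 20 mm high
- gap_knob (a joint): knob angle, rad, 0 to 6.28, grows clockwise seen from above. Each rad clockwise moves the pointer 15 mm towards the machine's -y (right); anticlockwise moves it left. Needs about 0.05 N m, stays where it is left
- gap_knob_grip (a point): black bar knob: bar 42 mm long, 14 mm thick, its top 44 mm above the deck, standing on a disc 44 mm across whose top is 14 mm above the deck. Point on the axis, 37 mm above the deck; its x axis runs along the bar and turns with it
- pointer_tip (a point): tip of the small dark pointer that slides along the scale, 3 mm wide, pointing to the machine's +x; 8 mm above the deck
- arrow_mark: the mark: dark steel piece 20 mm wide, its arrow-head end pointing at the pointer's track, fixed on the scale; axes as the machine's. Origin: underside, on the arrow's centre line, 10 mm behind its tip. It may be left or right of the round stop. The pointer is aligned when its tip has the same machine-y as this origin
- round_stop: another fixed dark steel piece on the scale, round, 20 mm across: not the mark
- cassette_grip (a point): blade cassette: grey block 58 mm (its x) x 22 mm (its y), 60 mm tall, feet 40 mm wide (y) up to 30 mm height, loose, about 0.25 kg, standing on the deck in the collar, axes as the machine's at the start. Black sprung catches stand on its +y and -y sides, ribbed finger pads 44 mm apart over their outer faces. Point: centre between the pads, 52 mm above the underside
- cassette_foot (a point): centre of the cassette's underside, on the deck at the start
- catch_left (a joint): catch on the cassette's +y side, pad 26 mm wide along x, from 37 to 69 mm above the underside. Value: inward travel, m, 0 at rest, 0.005 fully in against a solid stop (pads then 34 mm apart; the cassette can be carried so). Takes 3 N rising to 6 N. A hook at its bottom holds the cassette under the collar until it is in by 4 mm or more
- catch_right (a joint): the same for the catch on the -y side; both must be in for the cassette to come out
- coupling: brass hose coupling, upright, 28 mm wide, 26 mm tall, standing on the machine's deck; bystander; origin at its underside
- ferrule_jar: small clear jar, 32 mm wide, 42 mm tall, standing on the machine's deck; bystander; origin at its underside
- wrench: steel wrench 180 mm long lying on the bench; bystander; origin at its underside
- screwdriver: screwdriver 200 mm long lying on the bench; bystander; origin at its underside
- carton: cardboard carton 150 x 110 x 80 mm tall on the bench; bystander; origin at its underside
- reel: black reel standing on its flange, 100 mm wide, 60 mm tall; bystander; origin at its underside
Mind the look-alikes: they are no part of the job. What is shaped like the part that bears cassette_grip but brown, green or red is not meant.

How it is judged (in metres and radians):
On the way:
1. the pointer rests on the arrow mark, within 3 mm, with the cassette still in its seat (y of pointer_tip in the frame of arrow_mark between -0.003 and 0.003 m and not (z of cassette_foot in the frame of machine above 0.086 m) and contact force between gap_knob and the fingers below 0.1 N), for 0.3 s.
At the end, for the whole second after the job is handed in: The pointer tip is within 3 mm of the arrow mark's centre line along the scale; the cassette's underside is more than 60 mm above the deck, touching nothing of the machine, tilted less than 15 degrees and still; both catches are pinched in by more than 4 mm and the fingers press on it (y of pointer_tip in the frame of arrow_mark between -0.003 and 0.003 m and z of cassette_foot in the frame of machine above 0.14 m and value of joint each of catch_left, catch_right above 0.004 m and contact force between cassette and the fingers above 4 N and contact force between cassette and machine below 0.1 N and angle between cassette_foot's own z axis and vertical below 0.26 rad and linear speed of cassette below 0.03 m/s); the arm keeps its last pose, push and grip.
It fails at once if the cassette is lifted while the pointer is off the arrow mark (z of cassette_foot in the frame of machine above 0.095 m and not (y of pointer_tip in the frame of arrow_mark between -0.003 and 0.003 m)).
It fails at once if a bystander is moved more than 30 mm (distance of any of coupling, ferrule_jar, wrench, screwdriver, carton, reel from where it was at the start of the episode above 0.03 m).
It also fails if it takes over 51 s, if anything falls off the work surface, if the arm or the gripper's body presses on something with over 40 N, if the wrist force passes 120 N, or if a joint passes its speed limit or range.

## Working session

There is one attempt and no reset: what is moved stays moved. The work goes in short steps, Python scripts to look and compute and a tool call to move; the robot and the scene stay as the last step left them, time stands still between calls to the robot, and variables do not carry over. Pictures are saved under pics/ and viewed, at most 12 in all, crops included, and the job is handed in when it is done.

Besides the shell and the picture viewer there is one more tool, called as name([rows], argument=value, ...), one row to a line, values as JSON. carry_out: Moves the arm, as the interface text tells. Its arguments: {"type":"object","properties":{"moves":{"type":"array","items":{"type":"object","properties":{"tx":{"type":"number","minimum":-1,"maximum":1},"ty":{"type":"number","minimum":-1,"maximum":1},"tz":{"type":"number","minimum":-1,"maximum":1},"twist":{"type":"number","minimum":-1,"maximum":1},"fingers":{"type":"number"}}}}},"required":["moves"]}

```bash
mkdir -p pics; cat > h.py <<'E'
import numpy as np, cv2
from cell import ctrl, eyes, job
def K(d):
    f=d["color"].shape[0]/2/np.tan(np.radians(d["fovy"])/2)
    return np.array([[f,0,d["cx"]],[0,f,d["cy"]],[0,0,1.]]), np.array([d["k1"],0,0,0.])
def ray(d,px):
    k,dc=K(d)
    u=cv2.undistortPoints(np.array(px,float).reshape(-1,1,2),k,dc).reshape(-1,2)
    W=np.array(d["world_from_camera"])
    r=np.c_[u[:,0],-u[:,1],-np.ones(len(u))]@W[:3,:3].T
    return W[:3,3],r
def onz(d,px,z):
    o,r=ray(d,px); return o+r*((z-o[2])/r[:,2])[:,None]
def proj(d,P):
    k,dc=K(d); W=np.linalg.inv(np.array(d["world_from_camera"]))
    p=np.atleast_2d(P)@W[:3,:3].T+W[:3,3]; p=p*[1,-1,-1]
    return cv2.projectPoints(p.reshape(-1,1,3),np.zeros(3),np.zeros(3),k,dc)[0].reshape(-1,2)
E
python3 - <<'E'
from h import *
for n in("scene","top"):
    d=eyes.get_image(n); cv2.imwrite(f"pics/{n}0.png",d["color"]); print(n,d["fovy"],d["cx"],d["cy"],d["k1"],np.round(d["world_from_camera"],3).tolist())
s=ctrl.read_state(); print(s, ctrl.tips_ahead)
E
```

```text
scene 54.475147702022085 275.1902082987978 206.95303149603228 0.009302083114000928 [[0.154, -0.822, 0.548, 1178.135], [0.988, 0.129, -0.084, -69.999], [-0.002, 0.554, 0.833, 976.075], [0.0, 0.0, 0.0, 1.0]]
top 45.18399438161389 279.01061280851036 209.113698453222 -0.08480863396070908 [[-0.08, 0.973, -0.216, 323.037], [-0.997, -0.077, 0.022, 7.784], [0.004, 0.217, 0.976, 1342.751], [0.0, 0.0, 0.0, 1.0]]
{'clock': 0.1, 'qpos': array([ 1.23319625,  0.62925945,  0.03844925,  1.51826959, -0.02700264,
        0.99633658, -0.01999446]), 'qd': array([ 0.00028673, -0.00174136,  0.00012003, -0.0025012 , -0.0003486 ,
        0.00273685,  0.00048993]), 'tau': array([ 3.34811477e-03, -5.64529288e+01,  1.23090193e+00, -1.93972528e+01,
        1.14020618e-02,  5.43230184e-03, -2.25700580e-05]), 'eef_pos': array([ 174.38123939, -625.59533745,  241.47685591]), 'tool_rot': array([-3.13983783e+00,  1.88681134e-05,  2.71800528e-01]), 'force': array([ 0.02657613,  0.09452974, -0.40039587]), 'torque': array([0.01046257, 0.00021373, 0.01579311]), 'gripper_force': 0.0, 'width': 85.41503229532935} 11.0
```

View pics/scene0.png

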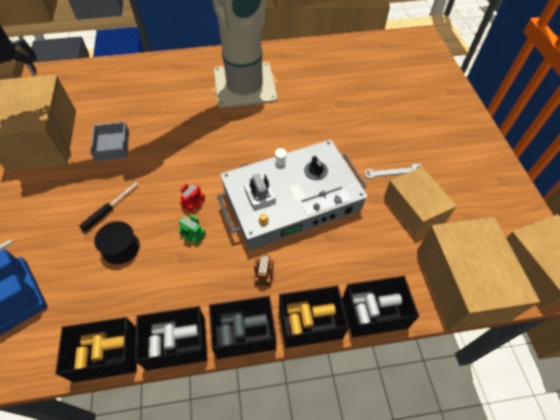

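View pics/top0.png

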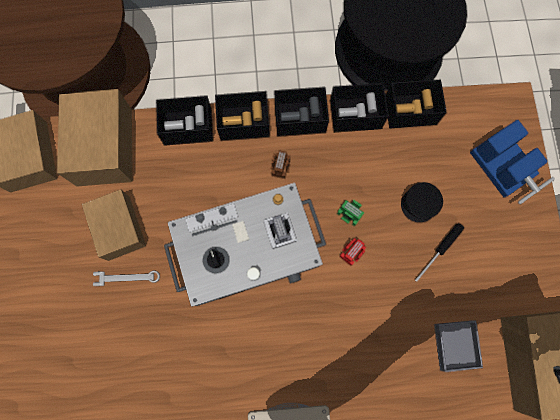

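The scene view shows the machine with the grey cassette in its collar at (260,186), the knob at (316,165) and the scale at about (325,200). The top view shows the cassette at (280,231), knob (215,259), scale (212,217), jar (253,273) and coupling (278,199).
Candidates for the cassette in the top view: grey (280,231), brown (281,163), green (350,210), red (353,250). I choose the grey one, which sits in the collar. Candidates for the mark are the two dark pieces at about (200,216) and (222,211), to be checked in a crop.

```bash
python3 - <<'E'
from h import *
t=cv2.imread("pics/top0.png"); s=cv2.imread("pics/scene0.png")
a=cv2.resize(t[180:310,160:330],None,fx=4.6,fy=4.6,interpolation=cv2.INTER_CUBIC)
b=cv2.resize(s[140:245,215:370],None,fx=5,fy=5,interpolation=cv2.INTER_CUBIC)
cv2.imwrite("pics/ct.png",a); cv2.imwrite("pics/cs.png",b)
E
```

```text
(no output)
```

View pics/ct.png

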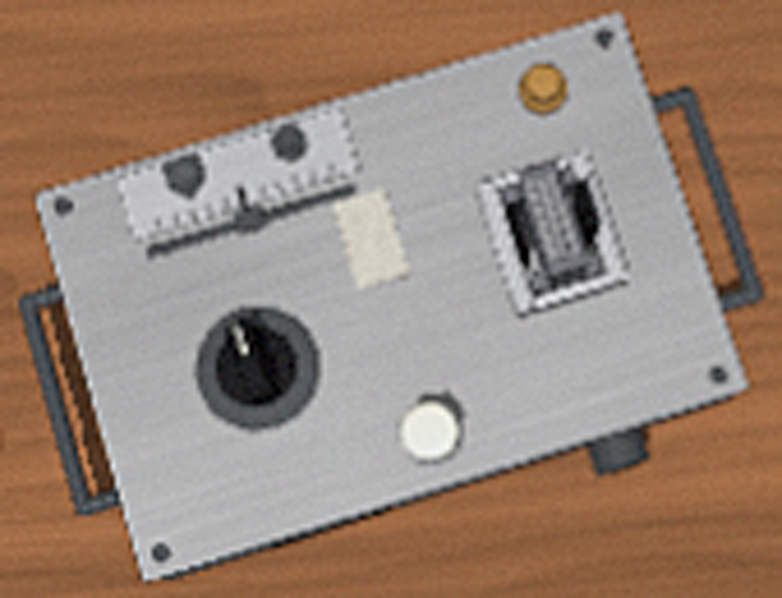

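View pics/cs.png

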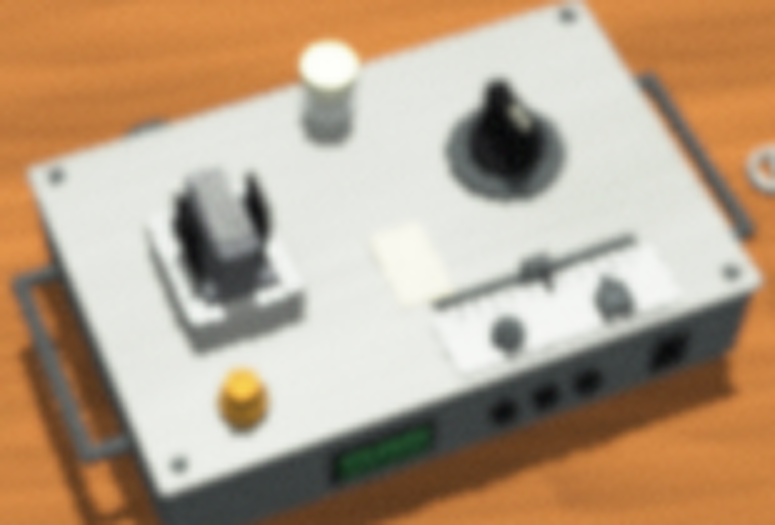

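The crop shows the left piece at crop (185,175) with its point towards the pointer track, so it is the arrow. The right piece at (289,142) is the round stop. The pointer tip is at (241,190), and the grey cassette in the collar at (555,228) is confirmed.

```bash
cat >> h.py <<'E'
def ct(p): return np.array(p,float)/4.6+[160,180]-0.39
def cs(p): return np.array(p,float)/5+[215,140]-0.4
def fit(w):
    m=np.array([[112,-172],[112,172],[-112,172],[-112,-172]],float)
    a=m-m.mean(0); b=w[:,:2]-w[:,:2].mean(0)
    yaw=np.arctan2((a[:,0]*b[:,1]-a[:,1]*b[:,0]).sum(),(a*b).sum()); R=np.array([[np.cos(yaw),-np.sin(yaw)],[np.sin(yaw),np.cos(yaw)]])
    return yaw,R,w[:,:2].mean(0),np.linalg.norm(b,axis=1)
E
python3 - <<'E'
from h import *
t=eyes.get_image("top"); s=eyes.get_image("scene")
for n,d,c,corn,pts in (("top",t,ct,[(620,13),(40,193),(147,580),(747,385)],dict(ptr=(241,188,88),arrow=(185,170,95),arrowtip=(187,198,95),stop=(289,142,95),knob=(258,367,94),bar1=(234,318,124),bar2=(268,398,124),cass=(552,225,140),jar=(432,432,122),coup=(543,88,106))),
  ("scene",s,cs,[(165,492),(757,283),(585,2),(33,172)],dict(ptr=(546,289,88),arrow=(613,296,95),stop=(508,335,95),knob=(505,150,94),cass=(228,230,140),jar=(328,66,122),coup=(242,382,106)))):
    w=onz(d,c(corn),80); yaw,R,o,r=fit(w); print(n,"yaw",yaw,"o",o,"diag",r, "sides",np.linalg.norm(np.diff(w,axis=0),axis=1))
    for k,v in pts.items():
        p=onz(d,c([v[:2]]),v[2])[0,:2]; print(k,p.round(1),"machine",((p-o)@R).round(1))
E
```

```text
top yaw 0.23158514777868192 o [522.92889144  74.14581258] diag [202.68790209 202.44753265 203.58871637 202.63954332] sides [339.27340065 222.07517525 340.57886317]
ptr [584.3 151.6] machine [77.5 61.3]
arrow [595.3 181.1] machine [95.  87.4]
arrowtip [579.6 180.7] machine [79.6 90.7]
stop [606.5 123.1] machine [92.6 28.4]
knob [483.9 147. ] machine [-21.3  79.9]
bar1 [507.  154.9] machine [ 3.1 82.3]
bar2 [463.3 139.3] machine [-43.1  77.1]
cass [540.7 -16.6] machine [ -3.6 -92.4]
jar [438.9  54.7] machine [-86.2   0.3]
coup [623.2 -18.5] machine [  76.4 -113.2]
scene yaw 0.22542093441553976 o [524.82897723  78.49159373] diag [202.91978778 199.5656856  203.96218216 201.87164438] sides [338.01960931 217.37596374 341.9896418 ]
ptr [584.1 151.6] machine [74.1 58. ]
arrow [598.6 183.6] machine [95.4 86. ]
stop [614.2 124. ] machine [97.3 24.4]
knob [492.9 148.3] machine [-15.5  75.2]
cass [557.8 -13.5] machine [ 11.6 -97. ]
jar [441.4  57.3] machine [-86.  -2.]
coup [628.3 -17. ] machine [  79.5 -116.2]
```

carry_out([
  {"tx": 0.1,"ty": -0.13,"fingers": 1},
  {"tx": 0.1,"ty": -0.13,"fingers": 1},
  {"tx": 0.1,"ty": -0.13,"fingers": 1},
  {"tx": 0.1,"ty": -0.13,"fingers": 1},
  {"tx": 0.1,"ty": -0.13,"fingers": 1},
  {"tx": 0.1,"ty": -0.13,"fingers": 1},
  {"tx": 0.1,"ty": -0.13,"fingers": 1},
  {"tx": 0.1,"ty": -0.13,"fingers": 1},
  {"tx": 0.1,"ty": -0.13,"fingers": 1},
  {"tx": 0.1,"ty": -0.13,"fingers": 1},
  {"tx": 0.1,"ty": -0.13,"fingers": 1},
  {"tx": 0.1,"ty": -0.13,"fingers": 1},
])

```text
validation failed for argument at $.mo...
```

```bash
cat >> h.py <<'E'
def go(x,y,z,yaw=None):
    s=ctrl.read_state(); p=s["eef_pos"]; a=s["tool_rot"][2]
    d=np.array([x,y,z])-p; c,q=np.cos(a),np.sin(a)
    print("t",round(s["clock"],2),"pos",p.round(1),"rot",s["tool_rot"].round(3),"F",s["force"].round(1),"w",round(s["width"],1),"q7",s["qpos"][6].round(2))
    tw=0 if yaw is None else -((yaw-a+np.pi)%(2*np.pi)-np.pi)/np.pi
    print("tx ty tz twist",np.round([(d[0]*c+d[1]*q)/300,(d[0]*q-d[1]*c)/300,-d[2]/300,tw],4))
E
python3 -c "
from h import *
go(485,147.3,200,.343)"
```

```text
t 0.2 pos [ 174.4 -625.8  241.7] rot [-3.14   0.     0.272] F [0.1 0.5 1. ] w 85.5 q7 -0.02
tx ty tz twist [ 1.6891 -2.2044  0.1391 -0.0227]
```

carry_out([
  {"tx": 0.1,"ty": -0.13,"tz": 0,"twist": 0,"fingers": 1},
  {"tx": 0.1,"ty": -0.13,"tz": 0,"twist": 0,"fingers": 1},
  {"tx": 0.1,"ty": -0.13,"tz": 0,"twist": 0,"fingers": 1},
  {"tx": 0.1,"ty": -0.13,"tz": 0,"twist": 0,"fingers": 1},
  {"tx": 0.1,"ty": -0.13,"tz": 0,"twist": 0,"fingers": 1},
  {"tx": 0.1,"ty": -0.13,"tz": 0,"twist": 0,"fingers": 1},
  {"tx": 0.1,"ty": -0.13,"tz": 0,"twist": 0,"fingers": 1},
  {"tx": 0.1,"ty": -0.13,"tz": 0,"twist": 0,"fingers": 1},
  {"tx": 0.1,"ty": -0.13,"tz": 0,"twist": 0,"fingers": 1},
  {"tx": 0.1,"ty": -0.13,"tz": 0,"twist": 0,"fingers": 1},
  {"tx": 0.1,"ty": -0.13,"tz": 0,"twist": 0,"fingers": 1},
  {"tx": 0.1,"ty": -0.13,"tz": 0,"twist": 0,"fingers": 1},
])

```text
clock: 1.7
eef_pos: [396.2, -77.2, 242.5]
tool_rot: [3.141, -0.001, 0.272]
force: [1.3, -0.4, 0.9]
width: 85.8
gripper_force: 0.0
```

```bash
python3 -c "
from h import *
go(485,147.3,200,.343)"
```

```text
t 1.7 pos [396.2 -77.2 242.5] rot [ 3.141e+00 -1.000e-03  2.720e-01] F [ 1.3 -0.4  0.9] w 85.8 q7 -1.21
tx ty tz twist [ 0.4859 -0.6416  0.1417 -0.0227]
```

carry_out([
  {"tx": 0.097,"ty": -0.128,"tz": 0,"twist": 0,"fingers": 1},
  {"tx": 0.097,"ty": -0.128,"tz": 0,"twist": 0,"fingers": 1},
  {"tx": 0.097,"ty": -0.128,"tz": 0,"twist": 0,"fingers": 1},
  {"tx": 0.097,"ty": -0.128,"tz": 0,"twist": 0,"fingers": 1},
  {"tx": 0.097,"ty": -0.128,"tz": 0,"twist": 0,"fingers": 1},
  {"tx": 0,"ty": 0,"tz": 0.14,"twist": -0.023,"fingers": 1},
  {"tx": 0,"ty": 0,"tz": 0,"twist": 0,"fingers": 1},
])

```text
clock: 2.58
eef_pos: [482.0, 144.8, 198.1]
tool_rot: [-3.142, 0.007, 0.344]
force: [-0.4, -0.6, 1.0]
width: 85.3
gripper_force: 0.0
```

```bash
python3 - <<'E'
from h import *
go(485,147.3,112,.343)
t=eyes.get_image("top"); s=eyes.get_image("scene")
a=cv2.resize(t["color"][185:310,150:300],None,fx=2.6,fy=2.6,interpolation=cv2.INTER_CUBIC)
b=cv2.resize(s["color"][100:225,250:400],None,fx=2.6,fy=2.6,interpolation=cv2.INTER_CUBIC)
cv2.imwrite("pics/c2.png",np.hstack([a,b]))
E
```

```text
t 2.58 pos [482.  144.8 198.1] rot [-3.142  0.007  0.344] F [-0.4 -0.6  1. ] w 85.3 q7 -1.67
tx ty tz twist [ 0.0123 -0.0045  0.287   0.0004]
```

View pics/c2.png

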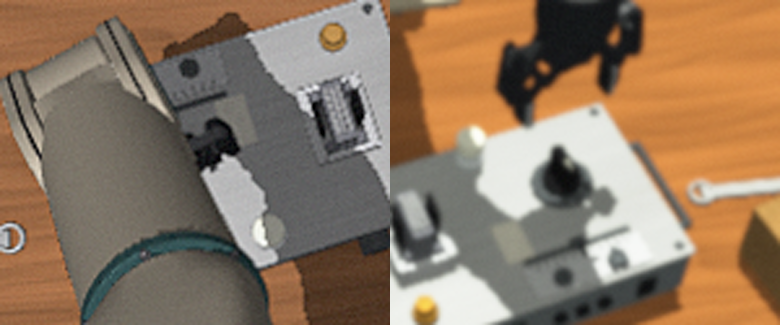

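The top view is mostly hidden by the arm. The scene view shows the open gripper above and behind the knob (scene crop 565,180), clear of the jar at (470,140). I'll descend.

carry_out([
  {"tx": 0.012,"ty": -0.004,"tz": 0.1,"twist": 0,"fingers": 1},
  {"tx": 0,"ty": 0,"tz": 0.1,"twist": 0,"fingers": 1},
  {"tx": 0,"ty": 0,"tz": 0.08,"twist": 0,"fingers": 1},
  {"tx": 0,"ty": 0,"tz": 0,"twist": 0,"fingers": 1},
  {"tx": 0,"ty": 0,"tz": 0,"twist": 0,"fingers": 0.4},
  {"tx": 0,"ty": 0,"tz": 0,"twist": 0,"fingers": 0.3},
])

```text
clock: 3.42
eef_pos: [488.3, 147.8, 117.8]
tool_rot: [3.141, -0.003, 0.343]
force: [-0.4, 0.3, 0.6]
width: 51.6
gripper_force: 0.0
```

```bash
python3 - <<'E'
from h import *
go(485,147.3,112,.343)
s=eyes.get_image("scene")
b=cv2.resize(s["color"][100:225,250:400],None,fx=4,fy=4,interpolation=cv2.INTER_CUBIC)
cv2.imwrite("pics/c3.png",b)
E
```

```text
t 3.42 pos [488.3 147.8 117.8] rot [ 3.141e+00 -3.000e-03  3.430e-01] F [-0.4  0.3  0.6] w 51.6 q7 -1.7
tx ty tz twist [-0.0109 -0.0021  0.0193  0.0001]
```

View pics/c3.png

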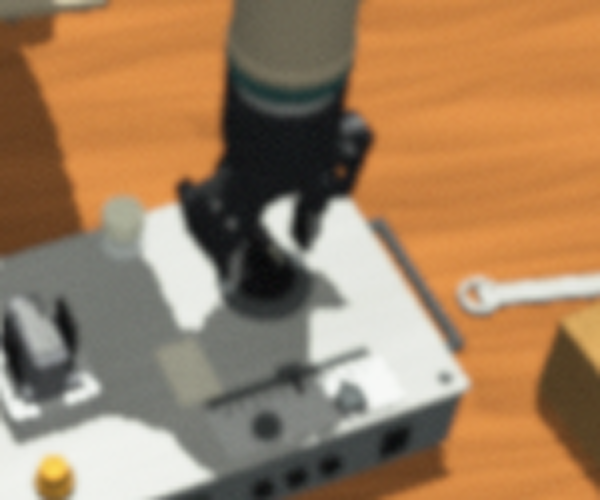

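The fingers straddle the bar knob: left finger at (220,265), right finger at (310,240), knob at (268,265). I'll centre and close.

carry_out([
  {"tx": -0.01,"ty": -0.002,"tz": 0.018,"twist": 0,"fingers": 0.3},
  {"tx": 0,"ty": 0,"tz": 0,"twist": 0,"fingers": 0.1},
  {"tx": 0,"ty": 0,"tz": 0,"twist": 0,"fingers": 0},
  {"tx": 0,"ty": 0,"tz": 0,"twist": 0,"fingers": 0},
  {"tx": 0,"ty": 0,"tz": 0,"twist": 0,"fingers": 0},
])

```text
clock: 4.1
eef_pos: [482.5, 149.9, 111.0]
tool_rot: [-3.139, 0.001, 0.347]
force: [-4.8, 5.7, 4.1]
width: 12.8
gripper_force: 58.8
```

```bash
python3 -c "
from h import *
go(485,147.3,112,.343)
s=ctrl.read_state();print(s['torque'],s['gripper_force'])"
```

```text
t 4.1 pos [482.5 149.9 111. ] rot [-3.139e+00  1.000e-03  3.470e-01] F [-4.8  5.7  4.1] w 12.8 q7 -1.7
tx ty tz twist [ 0.0048  0.0108 -0.0032  0.0011]
[ 1.20095007  0.82234021 -0.07157231] 58.82199168205261
```

carry_out([
  {"tx": 0,"ty": -0.01,"tz": 0,"twist": 0,"fingers": 0},
  {"tx": 0,"ty": 0,"tz": 0,"twist": -0.04,"fingers": 0},
  {"tx": 0,"ty": 0,"tz": 0,"twist": -0.04,"fingers": 0},
  {"tx": 0,"ty": 0,"tz": 0,"twist": -0.04,"fingers": 0},
  {"tx": 0,"ty": 0,"tz": 0,"twist": -0.04,"fingers": 0},
  {"tx": 0,"ty": 0,"tz": 0,"twist": -0.04,"fingers": 0},
  {"tx": 0,"ty": 0,"tz": 0,"twist": -0.04,"fingers": 0},
  {"tx": 0,"ty": 0,"tz": 0,"twist": -0.04,"fingers": 0},
  {"tx": 0,"ty": 0,"tz": 0,"twist": -0.04,"fingers": 0},
  {"tx": 0,"ty": 0,"tz": 0,"twist": -0.04,"fingers": 0},
  {"tx": 0,"ty": 0,"tz": 0,"twist": -0.04,"fingers": 0},
  {"tx": 0,"ty": 0,"tz": 0,"twist": 0,"fingers": 0},
])

```text
clock: 5.6
eef_pos: [484.9, 148.5, 111.1]
tool_rot: [3.139, 0.001, 1.598]
force: [3.7, -4.1, 2.5]
width: 12.9
gripper_force: 58.9
```

```bash
python3 - <<'E'
from h import *
go(485,150,112,2.17)
s=eyes.get_image("scene")
cv2.imwrite("pics/s4.png",s["color"])
b=cv2.resize(s["color"][175:225,290:360],None,fx=8,fy=8,interpolation=cv2.INTER_CUBIC)
cv2.imwrite("pics/c4.png",b)
E
```

```text
t 5.6 pos [484.9 148.5 111.1] rot [3.139e+00 1.000e-03 1.598e+00] F [ 3.7 -4.1  2.5] w 12.9 q7 -0.84
tx ty tz twist [ 0.005   0.0005 -0.0032 -0.1822]
```

View pics/c4.png

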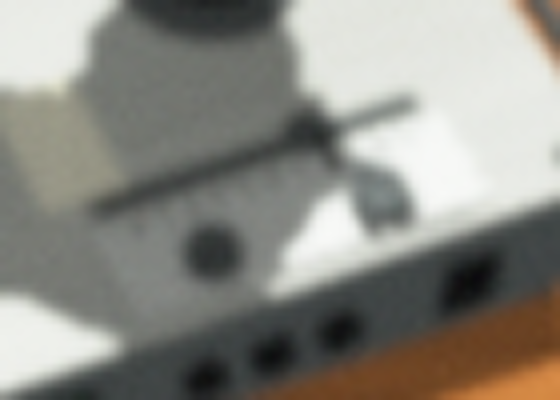

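The pointer carriage is at crop (313,128) with its tip near (335,160). The arrow mark is at (383,205), still left of the pointer by about 9 mm. I'll keep turning, then release, back off and measure.

carry_out([
  {"tx": 0,"ty": 0,"tz": 0,"twist": -0.04,"fingers": 0},
  {"tx": 0,"ty": 0,"tz": 0,"twist": -0.04,"fingers": 0},
  {"tx": 0,"ty": 0,"tz": 0,"twist": -0.04,"fingers": 0},
  {"tx": 0,"ty": 0,"tz": 0,"twist": -0.04,"fingers": 0},
  {"tx": 0,"ty": 0,"tz": 0,"twist": -0.022,"fingers": 0},
  {"tx": 0,"ty": 0,"tz": 0,"twist": 0,"fingers": 0},
])

```text
clock: 6.4
eef_pos: [486.2, 149.0, 111.1]
tool_rot: [3.138, 0.003, 2.169]
force: [7.9, -3.1, -0.9]
width: 12.9
gripper_force: 58.7
```

```bash
python3 - <<'E'
from h import *
go(485,150,112,2.17)
s=eyes.get_image("scene"); t=eyes.get_image("top")
cv2.imwrite("pics/s5.png",s["color"])
b=cv2.resize(s["color"][175:225,290:360],None,fx=8,fy=8,interpolation=cv2.INTER_CUBIC)
a=cv2.resize(t["color"][195:245,175:250],None,fx=8,fy=8,interpolation=cv2.INTER_CUBIC)
cv2.imwrite("pics/c5.png",cv2.resize(np.hstack([b,a]),None,fx=.68,fy=.68))
E
```

```text
t 6.4 pos [486.2 149.  111.1] rot [3.138e+00 3.000e-03 2.169e+00] F [ 7.9 -3.1 -0.9] w 12.9 q7 -0.42
tx ty tz twist [ 0.005  -0.0015 -0.003  -0.0004]
```

View pics/c5.png

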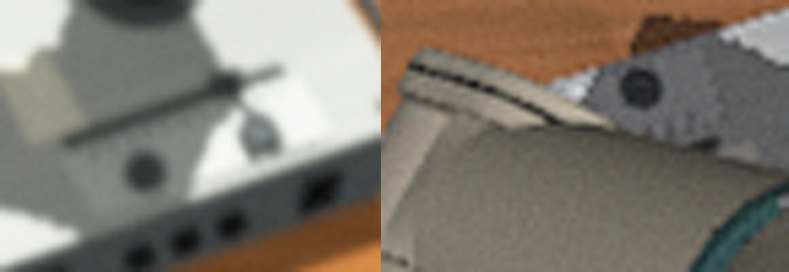

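The pointer tip and arrow look in line (scene half, carriage (228,82), arrow (258,133)). I'll release, retreat and check with both views clear.

carry_out([
  {"tx": 0,"ty": 0,"tz": 0,"twist": 0,"fingers": 0.6},
  {"tx": 0,"ty": 0,"tz": 0,"twist": 0,"fingers": 0.6},
  {"tx": 0,"ty": 0,"tz": 0,"twist": 0,"fingers": 0.6},
  {"tx": 0,"ty": 0,"tz": -0.1,"twist": 0,"fingers": 0.6},
  {"tx": 0,"ty": 0,"tz": -0.1,"twist": 0,"fingers": 1},
  {"tx": 0,"ty": 0,"tz": -0.1,"twist": -0.05,"fingers": 1},
  {"tx": 0,"ty": 0,"tz": -0.1,"twist": -0.05,"fingers": 1},
  {"tx": 0,"ty": 0,"tz": 0,"twist": -0.05,"fingers": 1},
  {"tx": 0,"ty": 0,"tz": 0,"twist": -0.05,"fingers": 1},
  {"tx": 0,"ty": 0,"tz": 0,"twist": -0.05,"fingers": 1},
  {"tx": 0,"ty": 0,"tz": 0,"twist": -0.05,"fingers": 1},
  {"tx": 0,"ty": 0,"tz": 0,"twist": -0.05,"fingers": 1},
])

```text
clock: 8.0
eef_pos: [482.8, 150.1, 230.8]
tool_rot: [-3.141, -0.001, -3.006]
force: [0.1, 0.9, 1.0]
width: 85.4
gripper_force: 0.0
```

```bash
python3 -c "
from h import *
go(544.6,-15.5,230,.2316+np.pi)"
```

```text
t 8.0 pos [482.8 150.1 230.8] rot [-3.141e+00 -1.000e-03 -3.006e+00] F [0.1 0.9 1. ] w 85.4 q7 0.65
tx ty tz twist [-0.1295 -0.5747  0.0027 -0.0306]
```

carry_out([
  {"tx": -0.026,"ty": -0.115,"tz": 0,"twist": -0.03,"fingers": 1},
  {"tx": -0.026,"ty": -0.115,"tz": 0,"twist": 0,"fingers": 1},
  {"tx": -0.026,"ty": -0.115,"tz": 0,"twist": 0,"fingers": 1},
  {"tx": -0.026,"ty": -0.115,"tz": 0,"twist": 0,"fingers": 1},
  {"tx": -0.026,"ty": -0.115,"tz": 0,"twist": 0,"fingers": 1},
  {"tx": 0,"ty": 0,"tz": 0,"twist": 0,"fingers": 1},
])

```text
clock: 8.75
eef_pos: [557.1, -13.9, 230.0]
tool_rot: [-3.141, -0.001, -2.923]
force: [-0.3, 0.7, 0.4]
width: 84.8
gripper_force: 0.0
```

```bash
python3 - <<'E'
from h import *
go(544.6,-15.5,124,.2316+np.pi)
s=eyes.get_image("scene"); t=eyes.get_image("top")
cv2.imwrite("pics/s6.png",s["color"]);cv2.imwrite("pics/t6.png",t["color"])
b=cv2.resize(s["color"][180:220,295:355],None,fx=12,fy=12,interpolation=cv2.INTER_CUBIC)
a=cv2.resize(t["color"][200:240,180:240],None,fx=12,fy=12,interpolation=cv2.INTER_CUBIC)
cv2.imwrite("pics/c6.png",cv2.resize(np.vstack([b,a]),(450,600),interpolation=cv2.INTER_AREA))
E
```

```text
t 8.75 pos [557.1 -13.9 230. ] rot [-3.141e+00 -1.000e-03 -2.923e+00] F [-0.3  0.7  0.4] w 84.8 q7 1.06
tx ty tz twist [ 0.042   0.0038  0.3534 -0.0041]
```

View pics/c6.png

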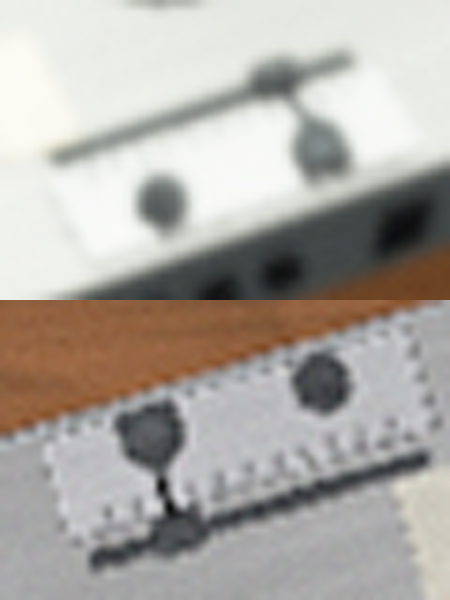

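Both views are clear. The pointer runs straight into the arrow tip (top half: carriage (178,530), pointer tip (161,475), arrow body (150,430), round stop (322,382)). I'll check the numbers.

```bash
python3 - <<'E'
from h import *
t=eyes.get_image("top"); s=eyes.get_image("scene")
ctop=lambda p:(np.array(p,float)-[0,300])/7.5+[180,200]-.46
csc=lambda p:np.array(p,float)/7.5+[295,180]-.46
for n,d,c,cc,corn in(("top",t,ctop,ct,[(620,13),(40,193),(147,580),(747,385)]),("scene",s,csc,cs,[(165,492),(757,283),(585,2),(33,172)])):
    yaw,R,o,_=fit(onz(d,cc(corn),80))
    f=lambda p,z:((onz(d,c([p]),z)[0,:2]-o)@R).round(1)
    P=dict(top=dict(ptip=(162,480),pmid=(168,500),carr=(177,533)),scene=dict(ptip=(300,112),carr=(275,75)))[n]
    for k,v in P.items(): print(n,k,f(v,88))
    g=cv2.cvtColor(d["color"],cv2.COLOR_BGR2GRAY)
    y0,x0=(200,180) if n=="top" else (180,295)
    m=(g[y0:y0+40,x0:x0+60]<(110 if n=="top" else 140)).astype(np.uint8)
    # erode the thin pointer away
    A={"top":(150,430),"scene":(322,150)}[n]; S={"top":(322,382),"scene":(162,200)}[n]
    for nm,q in(("arrow",A),("stop",S)):
        ctr=np.array(c(q)); ys,xs=np.nonzero(m); xy=np.c_[xs+x0,ys+y0]
        q2=xy[np.linalg.norm(xy-ctr,axis=1)<5.5]; ce=q2.mean(0)
        for z in(85,90,100):
            print(n,nm,z,((onz(d,[ce],z)[0,:2]-o)@R).round(1),len(q2))
E
```

```text
top ptip [78.4 89.8]
top pmid [71.1 89.8]
top carr [59.3 90. ]
top arrow 85 [95.1 89.5] 57
top arrow 90 [93.9 89.1] 57
top arrow 100 [91.5 88.2] 57
top stop 85 [94.7 29. ] 43
top stop 90 [93.5 28.8] 43
top stop 100 [91.  28.4] 43
scene ptip [76.2 88.7]
scene carr [58.2 87.7]
scene arrow 85 [92.8 89.1] 31
scene arrow 90 [95.7 86.9] 31
scene arrow 100 [101.4  82.7] 31
scene stop 85 [92.  27.4] 25
scene stop 90 [94.9 25.6] 25
scene stop 100 [100.6  22.1] 25
```

The pointer is within about 1 mm of the arrow centre line in both views (89.9 vs 89.3 top, 88.2 vs 88 scene). Next is the cassette.

carry_out([
  {"tx": 0.042,"ty": 0.004,"tz": 0,"twist": -0.004,"fingers": 1},
  {"tx": 0,"ty": 0,"tz": 0.1,"twist": 0,"fingers": 1},
  {"tx": 0,"ty": 0,"tz": 0,"twist": 0,"fingers": 1},
  {"tx": 0,"ty": 0,"tz": 0,"twist": 0,"fingers": 1},
])

```text
clock: 9.45
eef_pos: [544.0, -11.8, 201.7]
tool_rot: [3.141, 0.001, -2.903]
force: [-0.3, -0.1, 0.1]
width: 85.4
gripper_force: 0.0
```

```bash
python3 - <<'E'
from h import *
go(544.6,-15.5,124,.2316+np.pi)
s=eyes.get_image("scene"); t=eyes.get_image("top")
b=cv2.resize(s["color"][100:220,200:340],None,fx=4,fy=4,interpolation=cv2.INTER_CUBIC)
cv2.imwrite("pics/c7.png",b)
E
```

```text
t 9.45 pos [544.  -11.8 201.7] rot [ 3.141e+00  1.000e-03 -2.903e+00] F [-0.3 -0.1  0.1] w 85.4 q7 1.03
tx ty tz twist [ 0.0011 -0.0123  0.2591  0.0021]
```

View pics/c7.png

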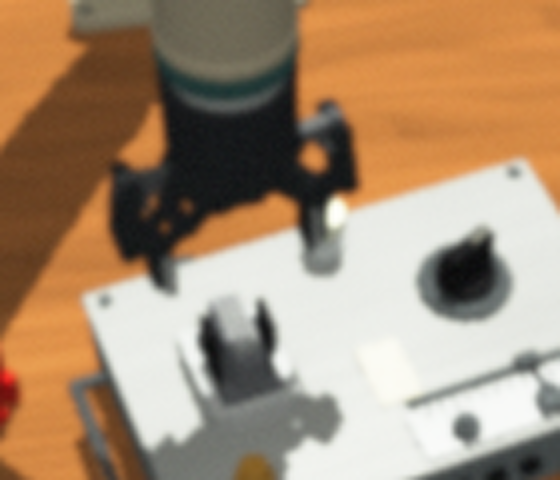

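The gripper is aligned above the grey cassette (crop 238,345), with fingers at (165,270) and (325,235) to either side. The jar stands behind and is clear. I'll correct y and descend.

carry_out([
  {"tx": 0.001,"ty": -0.012,"tz": 0.06,"twist": 0.002,"fingers": 1},
  {"tx": 0,"ty": 0,"tz": 0.07,"twist": 0,"fingers": 1},
  {"tx": 0,"ty": 0,"tz": 0.07,"twist": 0,"fingers": 1},
  {"tx": 0,"ty": 0,"tz": 0.06,"twist": 0,"fingers": 1},
  {"tx": 0,"ty": 0,"tz": 0,"twist": 0,"fingers": 1},
  {"tx": 0,"ty": 0,"tz": 0,"twist": 0,"fingers": 1},
])

```text
clock: 10.3
eef_pos: [544.9, -15.5, 123.1]
tool_rot: [3.141, 0.001, -2.91]
force: [-0.1, 0.0, -0.4]
width: 86.0
gripper_force: 0.0
```

```bash
python3 - <<'E'
from h import *
go(544.6,-15.5,124,.2316+np.pi)
E
```

```text
t 10.3 pos [544.9 -15.5 123.1] rot [ 3.141e+00  1.000e-03 -2.910e+00] F [-0.1  0.  -0.4] w 86.0 q7 0.93
tx ty tz twist [ 0.0011  0.0003 -0.0029 -0.0001]
```

Free of contact. Closing now.

carry_out([
  {"tx": 0,"ty": 0,"tz": 0,"twist": 0,"fingers": 0.6},
  {"tx": 0,"ty": 0,"tz": 0,"twist": 0,"fingers": 0.5},
  {"tx": 0,"ty": 0,"tz": 0,"twist": 0,"fingers": 0.4},
  {"tx": 0,"ty": 0,"tz": 0,"twist": 0,"fingers": 0.2},
  {"tx": 0,"ty": 0,"tz": 0,"twist": 0,"fingers": 0},
  {"tx": 0,"ty": 0,"tz": 0,"twist": 0,"fingers": 0},
  {"tx": 0,"ty": 0,"tz": 0,"twist": 0,"fingers": 0},
])

```text
clock: 11.18
eef_pos: [545.0, -15.1, 125.3]
tool_rot: [-3.141, 0.002, -2.91]
force: [-4.2, -0.1, 17.3]
width: 28.0
gripper_force: 59.3
```

```bash
python3 - <<'E'
from h import *
go(544.6,-15.5,124,.2316+np.pi)
E
```

```text
t 11.18 pos [545.  -15.1 125.3] rot [-3.141e+00  2.000e-03 -2.910e+00] F [-4.2 -0.1 17.3] w 28.0 q7 0.93
tx ty tz twist [ 0.0017 -0.0009  0.0042 -0.0001]
```

Width 28 instead of 34, with 17 N upward, so something is off. I'll look.

```bash
python3 - <<'E'
from h import *
s=eyes.get_image("scene"); t=eyes.get_image("top")
b=cv2.resize(s["color"][140:220,220:300],(600,600),interpolation=cv2.INTER_CUBIC)
cv2.imwrite("pics/c8.png",b)
E
```

```text
(no output)
```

View pics/c8.png

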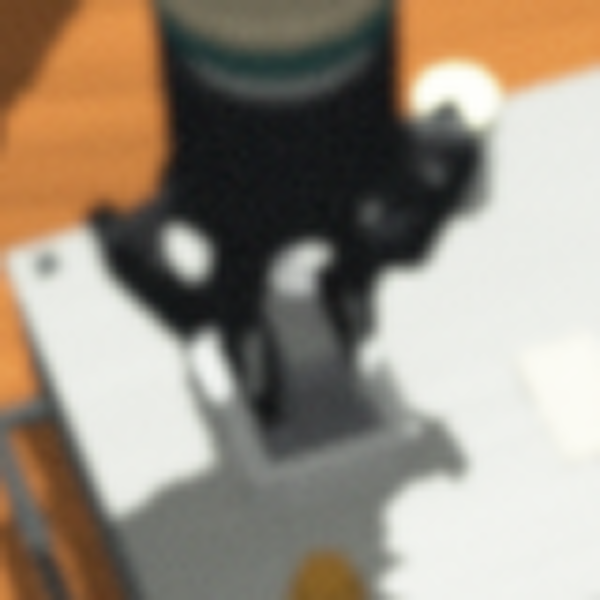

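The fingers are on the two catches, but the tips hang about 3 mm below the pads' lower edge. I'll regrip 5 mm higher.

carry_out([
  {"tx": 0,"ty": 0,"tz": 0,"twist": 0,"fingers": 0.8},
  {"tx": 0,"ty": 0,"tz": 0,"twist": 0,"fingers": 0.8},
  {"tx": 0,"ty": 0,"tz": 0,"twist": 0,"fingers": 0.8},
  {"tx": 0,"ty": 0,"tz": -0.02,"twist": 0,"fingers": 0.8},
  {"tx": 0,"ty": 0,"tz": 0,"twist": 0,"fingers": 0.6},
  {"tx": 0,"ty": 0,"tz": 0,"twist": 0,"fingers": 0.4},
  {"tx": 0,"ty": 0,"tz": 0,"twist": 0,"fingers": 0},
  {"tx": 0,"ty": 0,"tz": 0,"twist": 0,"fingers": 0},
  {"tx": 0,"ty": 0,"tz": 0,"twist": 0,"fingers": 0},
  {"tx": 0,"ty": 0,"tz": 0,"twist": 0,"fingers": 0},
])

```text
clock: 12.52
eef_pos: [545.1, -16.0, 131.0]
tool_rot: [-3.14, 0.001, -2.911]
force: [-3.7, -1.4, 17.1]
width: 27.3
gripper_force: 59.5
```

The result is the same at the new height, so this is simply how the pinch on the solid stops reads, and the upward force is pad drag. I'll lift gently and watch the force.

carry_out([
  {"tx": 0,"ty": 0,"tz": -0.01,"twist": 0,"fingers": 0},
  {"tx": 0,"ty": 0,"tz": -0.01,"twist": 0,"fingers": 0},
  {"tx": 0,"ty": 0,"tz": -0.01,"twist": 0,"fingers": 0},
  {"tx": 0,"ty": 0,"tz": 0,"twist": 0,"fingers": 0},
])

```text
clock: 13.02
eef_pos: [544.6, -15.9, 137.9]
tool_rot: [3.141, 0.0, -2.911]
force: [0.3, -0.2, -2.2]
width: 26.9
gripper_force: 59.3
```

The load is about 2.2 N downward, which is the cassette's weight, so it is free of the hooks. Lifting on.

carry_out([
  {"tx": 0,"ty": 0,"tz": -0.03,"twist": 0,"fingers": 0},
  {"tx": 0,"ty": 0,"tz": -0.04,"twist": 0,"fingers": 0},
  {"tx": 0,"ty": 0,"tz": -0.05,"twist": 0,"fingers": 0},
  {"tx": 0,"ty": 0,"tz": -0.05,"twist": 0,"fingers": 0},
  {"tx": 0,"ty": 0,"tz": -0.05,"twist": 0,"fingers": 0},
  {"tx": 0,"ty": 0,"tz": -0.05,"twist": 0,"fingers": 0},
  {"tx": 0,"ty": 0,"tz": -0.03,"twist": 0,"fingers": 0},
  {"tx": 0,"ty": 0,"tz": -0.01,"twist": 0,"fingers": 0},
  {"tx": 0,"ty": 0,"tz": 0,"twist": 0,"fingers": 0},
  {"tx": 0,"ty": 0,"tz": 0,"twist": 0,"fingers": 0},
  {"tx": 0,"ty": 0,"tz": 0,"twist": 0,"fingers": 0},
])

```text
clock: 14.4
eef_pos: [544.4, -15.9, 230.5]
tool_rot: [3.141, -0.001, -2.91]
force: [0.1, -0.4, -2.4]
width: 27.2
gripper_force: 59.4
```

```bash
python3 - <<'E'
from h import *
go(544.6,-15.5,230)
s=eyes.get_image("scene")
b=cv2.resize(s["color"][100:220,210:370],None,fx=4.5,fy=4.5,interpolation=cv2.INTER_CUBIC)
cv2.imwrite("pics/c9.png",b)
E
```

```text
t 14.4 pos [544.4 -15.9 230.5] rot [ 3.141e+00 -1.000e-03 -2.910e+00] F [ 0.1 -0.4 -2.4] w 27.2 q7 1.07
tx ty tz twist [-0.001   0.0013  0.0017  0.    ]
```

View pics/c9.png

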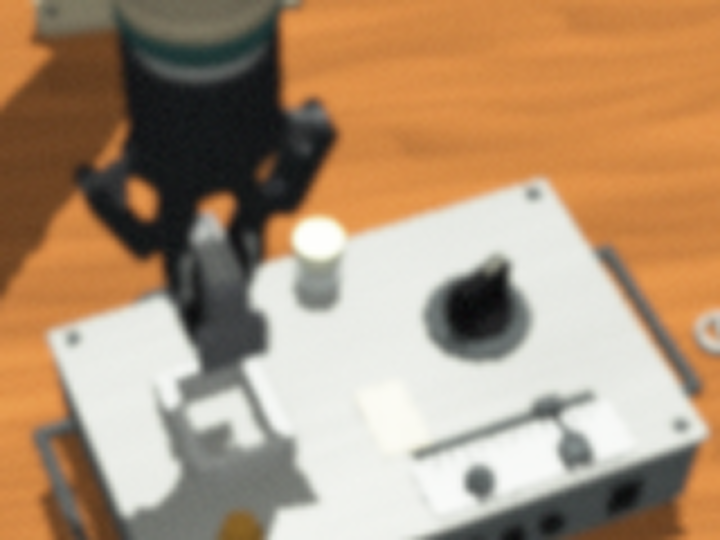

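The cassette hangs upright in the fingers at (215,290), above the empty collar at (225,420). The pointer at (550,405) is still on the arrow (575,445), and the jar, coupling and knob are undisturbed. I'm handing in.

```bash
python3 -c "
from h import *
print(job.finish_job())"
```

```text
the job is handed in; nothing more can be done
None
```

I've handed the job in: by the last picture and readings the pointer is on the arrow mark (within about 1 mm when measured), and the cassette hangs pinched and upright about 10 cm above the deck; the hand-in gave no verdict.

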